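Press a heat sink onto its board with the bench press and hold it down

ROBOT

A 6-joint arm with a two-finger parallel gripper is mounted at the origin on the work surface. World frame = base frame: x ahead of the robot, y to its left, z up, the work surface at z = 0. Lengths are in mm, angles in rad, forces in N, time in s.
With the tool pointing down it reaches from about 350 to 875 mm from the base axis. Payload 4.2 kg.
Tool frame: the origin (TCP) lies midway between the tips of the shut fingers; the grasp point (between the pads) lies 19 mm behind it; z points along the fingers, y is the line along which they close (so a half turn about z gives the same grasp; the last joint's range is limited). The gripper opens to 85 mm and grips with 20 to 120 N. Pads are 22 mm wide; open, the fingers measure 114 mm over their backs; the gripper's body (76 mm by 85 mm) begins 54 mm behind the grasp point. The pads swing forward as they close: fully open they stand 13 mm farther back than shut.
Start: joints at [1.428, 0.385, 0.008, 0, -1.194, -0.259], TCP at [244.389, 575.216, 196.012] pointing down, gripper open.
Joint ranges: [-3.14, 3.14], [-1.21, 2.06], [-1.07, 1.41], [-3.16, 2.05], [-2.99, -0.16], [-3.1, 3.1]. Speed limits (rad/s): [2.79, 2.79, 3.14, 3.14, 3.14, 3.14].

INTERFACE

Orientations are given as a unit quaternion [x, y, z, w].
In Python, from bench import arm gives the robot as it stands. The module is installed in compiled form; this text tells all that it offers.
- The arm moves only by the shell command python3 -m handwheel 'ROWS' [OPENING]. ROWS is JSON, a list of rows, each an object of numbers: "x", "y", "z": the shift along the world's x, y, z each as a share of 20 cm, from -1 to 1; "ax", "ay", "az": the turn, a rotation vector about the world's x, y, z each as a share of 90 degrees, from -1 to 1. In form: [{"x": .., "y": .., "z": .., "ax": .., "ay": .., "az": ..}, ...]. A call has exactly 8 rows; each row shifts and turns the commanded pose from where the row before left it; what a row does not reach is not made up. A row lasts 1/10 s, in which the tool goes at most 50 mm and 8.59 degrees, less where a joint would pass 70% of its speed; a pose out of reach is approached as far as the arm can. A call with a number of a shift or a turn outside -1 to 1 is refused whole. A call with a gripper value outside its range is refused whole. OPENING is the opening, from -1 (shut) to 1 (fully open), set as the call begins (- or left out, the last holds). The fingers move at their own pace and stop on an object; the grip force is fixed at half the most. Time passes only in rows, so rows that do not move let the fingers close, or fill a call up. It gives the time, the measured TCP pose, the force, the opening and the grip force at its end, in the units of the state.
- arm.read_state(): the state, without advancing time (a new reading comes with each control period).
- arm.get_image(name): name is "scene" or "top" or "wrist"; returns the picture (420x560x3 uint8, red, green, blue); there is no depth.
- arm.camera_params(name): a dict with "K" (3x3 intrinsics, pixels), "position" and "orientation" of the camera in the world. Camera axes: x right, y down, z forward; pixel columns grow to the right and rows downward; lengths in mm; the calibration is good to about 2 mm. A picture is of the moment at which its call begins: read the wrist's pose just before it. camera_params takes no time and is no camera call; for the wrist camera it gives the pose at the moment of the call.
- arm.job_done(): hands the job in; it is judged then, once.
The state is a dict: "clock": time; "joints": joint angles; "joint_vel": joint speeds; "joint_efforts": joint torques, N m; "position": TCP position; "ee_rot": TCP orientation; "contact_force": force on the tool from outside, world axes, zero at the start; "wrist_torque": the same for the moment, N m; "gripper_width": finger opening in mm; "grasp_force": force on a finger pad.
Only numpy, scipy, OpenCV 4.12 (cv2) and the standard library are available. Lean on these libraries where they do the work, as an engineer would, in place of code of your own. Each camera call takes 0.05 s, during which the arm holds its last target. There are 200 camera calls.

TASK

Press the self-adhesive heat sink onto its circuit board with the small bench press: push the sliding work tray in until it is fully home under the ram, leaving the safety catch on until then. Then flip the safety catch right over so that it frees the lever, pull the lever down all the way to its stop so that the foot presses on the heat sink, and finish while still holding the lever down there with the gripper. Do not disturb the heat sink's place on the board or the other things lying on the bench.

Things in the scene. Friction and masses are not known exactly. Their poses are not given: they have to be found in the camera images.
- press: green cast arbor press, fixed. Origin: centre under its base, on the bench. x points from its front to its back (away from the robot, yaw up to 0.25), y to the left. In mm: base x -137..98, y +-60, 26 high; head x -101..88, y +-28, z 140..235; ram 20 x 20 at x -70, y 0, top at z 249 when up; lever on the right side at y -50; catch on top of the head; tray slides out at the front.
- tray (a joint): slide of the work tray along the press's x axis, m: 0 = pulled right out towards the robot (the start), 0.055 = fully home against its stop, with the board under the ram. About 3 N moves it and it stays where it is left.
- tray_handle (a point): middle of the level top bar of the tray's handle, 84 mm above the bench: an upright steel bow of 10 mm round bar at the tray's front edge, 64 mm wide along the press's y, its legs rising from the tray. It is 140 mm in front of the press's origin when the tray is home, 195 mm at the start. Nothing stands in front of it or above it.
- heatsink: loose aluminium finned heat sink, 40 x 40 mm, 20 mm high, 60 g, lying on the black chip of the board in the tray between four low locating corners (1.5 mm play, 7 mm high). Origin: centre of its underside, 51 mm above the bench.
- nest (a point): the point on the tray where the centre of the heat sink's underside belongs (centre of the chip's top, 51 mm above the bench); moves with the tray.
- ram: square steel ram with a sprung 34 x 34 mm foot below it. Goes down 16 mm per rad of lever. With the tray home the foot meets the heat sink at about 1.4 rad of lever; from there its spring (8 N/mm) is squeezed, to about 50 N at the lever's stop. Origin: centre of the ram's lower end, 109 mm above the bench when up.
- catch (a joint): hinge of the safety catch, rad: 0 = on (its flat bar lies across the front of the lever's bar and blocks it), 1.6 = flipped right over, off, against its stop. Stiff hinge (about 2 N at the top of the tab), stays where it is left.
- catch_hinge (a point): point on the catch's hinge axis, on top of the head at its middle, 244 mm above the bench. The axis runs along the press's x. Flipping the catch off turns its tab from upright over to the press's +y and lifts its bar from -y to upright. The bar is 22 mm wide, 6 mm thick and reaches 62 mm from the hinge.
- catch_tab (a point): middle of the upper edge of the catch's thumb tab, 52 mm above the hinge axis and 4 mm in front of catch_hinge while the catch is on. The tab is a steel plate 18 mm wide (along the press's x), 5 mm thick. Push it from its -y side over towards the press's +y, following it down round the hinge.
- lever (a joint): hinge of the lever, rad: 0 = parked, leaning 20 degrees back from upright; grows as it is pulled forward (to the press's -x) and down; 1.75 = its lower stop, where the bar points forward and about 10 degrees above level. A spring returns it when let go. The pull at the grip is 2 to 5 N at first and rises to about 10 N at the stop.
- lever_pivot (a point): point on the lever's hinge axis in the lever's plane, on the right side of the press's head, 185 mm above the bench. The axis runs along the press's y.
- handle: the lever: round steel bar 12 mm thick with a black plastic flat-sided hand grip at its end, 90 mm long (85 to 175 mm from the hinge axis), 22 mm thick across (along the press's y), 28 mm deep (in the lever's plane). Origin on the lever's hinge axis, z axis along the bar towards the grip's end; moves with the lever.
- grip (a point): point in the middle of the lever's hand grip, 150 mm from the lever's hinge axis (25 mm short of the grip's end); 326 mm above the bench when parked.
- spool: bystander: upright metal solder spool, 54 mm diameter, 50 mm high. Origin: centre of its underside.
- flux: bystander: small amber glass jar with a black cap, 48 mm diameter, 55 mm high. Origin: centre of its underside.
- parts_tray: bystander: open grey plastic tray for small parts, 100 x 70 mm, 30 mm high. Origin: centre of its underside.
Things that resemble listed ones, but are neither listed nor needed, are in the scene too. Several things have the shape of the heatsink; the one meant has the colours described above.

How it is judged:
By the outcome, as a careful person would: the job done as asked, in the order asked, and still so for the second after the job is handed in, while the arm keeps its last pose, push and grip.
It also fails if it takes over 61 s, if anything falls off the work surface, if the arm or the gripper's body presses on something with over 40 N, if the wrist force passes 120 N, or if a joint passes its speed limit or range.

## Working session

There is one attempt and no reset: what is moved stays moved. The work goes in short steps, Python scripts to look and compute and a shell command to move; the robot and the scene stay as the last step left them, time stands still between calls to the robot, and variables do not carry over. Pictures are saved under pics/ and viewed, at most 10 in all, crops included, and the job is handed in when it is done.

```bash
mkdir -p pics; cat > h.py <<'E'
import numpy as np, cv2
from bench import arm
from scipy.spatial.transform import Rotation as R
def save(n,f):
    p=arm.camera_params(n); im=arm.get_image(n); cv2.imwrite('pics/'+f,im[:,:,::-1]); return im,p
def ray(p,u,v):
    K=np.array(p['K']); d=np.linalg.inv(K)@[u,v,1]
    return np.array(p['position']),R.from_quat(p['orientation']).apply(d)
def onz(p,u,v,z):
    o,d=ray(p,u,v); return o+d*(z-o[2])/d[2]
def proj(p,X):
    c=R.from_quat(p['orientation']).inv().apply(np.array(X)-np.array(p['position'])); q=np.array(p['K'])@c.T if c.ndim==1 else (np.array(p['K'])@c.T); q=q.T
    return q[...,:2]/q[...,2:]
E
python3 - <<'E'
from h import *
a,p=save('scene','s1.png'); b,q=save('top','t1.png')
for c in (p,q): print({k:np.round(v,3).tolist() for k,v in c.items()})
s=arm.read_state(); print(s['clock'],s['position'],s['ee_rot'],s['contact_force'])
E
```

```text
{'K': [[515.056, 0.0, 269.319], [0.0, 515.056, 212.048], [0.0, 0.0, 1.0]], 'position': [1399.387, -267.442, 1247.43], 'orientation': [0.754, 0.565, -0.198, -0.272]}
{'K': [[471.273, 0.0, 282.697], [0.0, 471.273, 207.392], [0.0, 0.0, 1.0]], 'position': [484.478, 11.627, 1277.597], 'orientation': [0.713, -0.701, 0.029, -0.016]}
0.1 [244.18371554 574.68503347 195.02415642] [ 9.79869274e-01 -1.99637819e-01 -1.44500102e-04  9.62111711e-04] [-1.44154962  0.59566033  0.55971279]
```

View pics/s1.png

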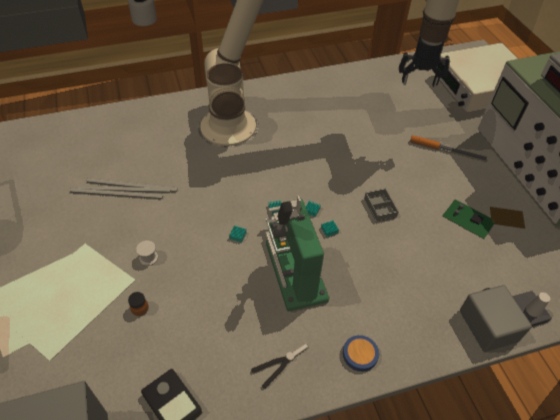

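View pics/t1.png

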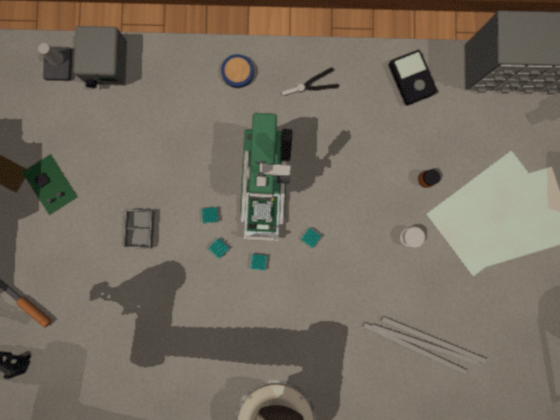

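The top view shows the press at about (263,180), its tray and silver heat sink at (262,211), and the tray handle at (262,237). The catch bar is at (275,169) and the black lever grip at (286,145). The teal heat sinks are decoys. I'll enlarge the press in both views.

```bash
python3 - <<'E'
from h import *
t=cv2.imread('pics/t1.png')[100:250,215:315]; s=cv2.imread('pics/s1.png')[185:315,245:345]
t=cv2.resize(t,None,fx=4,fy=4,interpolation=2); s=cv2.resize(s,None,fx=4,fy=4,interpolation=2)
o=np.zeros((600,800,3),np.uint8); o[:600,:400]=t; o[:520,400:]=s
cv2.imwrite('pics/c1.png',o)
E
```

```text
(no output)
```

View pics/c1.png

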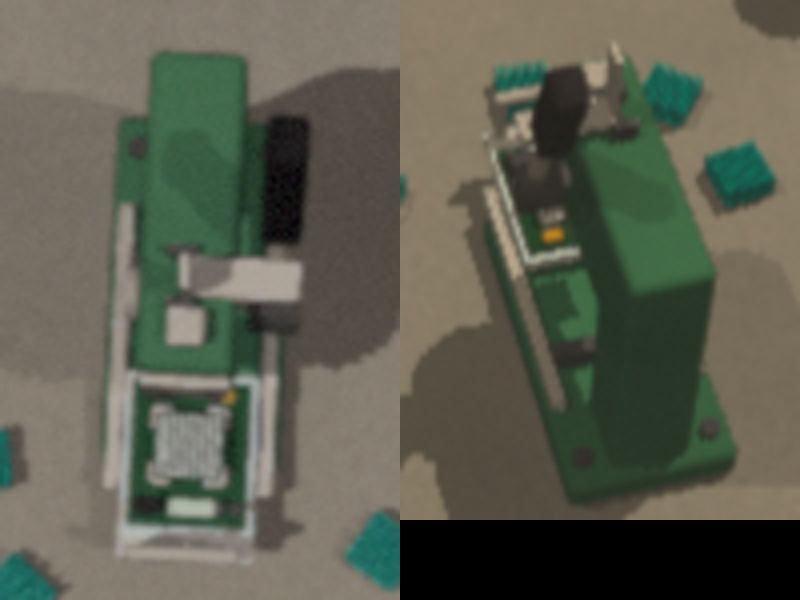

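The crop shows the head's top corners at crop pixels (132,372), (230,376), (152,52) and (246,56). The ram top is at (186,326), the heat sink at (189,446), the catch bar at about (240,277) and the handle at about (190,555).

```bash
python3 - <<'E'
from h import *
q=arm.camera_params('top')
f=lambda u,v,z: onz(q,215+(u-1.5)/4,100+(v-1.5)/4,z).round(1)
for n,u,v,z in [('FL',132,372,235),('FR',230,376,235),('BL',152,52,235),('BR',246,56,235),('ram',186,326,249),('hs',189,446,71),('h',190,555,84),('gripend',290,120,349),('tab',183,274,296)]: print(n,f(u,v,z))
pts=[(132,372,-101,28,235),(230,376,-101,-28,235),(152,52,88,28,235),(246,56,88,-28,235),(186,326,-70,0,249),(189,446,-125,0,71)]
W=np.array([f(u,v,z)[:2] for u,v,_,_,z in pts]); L=np.array([(a,b) for _,_,a,b,_ in pts])
from scipy.optimize import least_squares
M=lambda x:(R.from_euler('z',x[2]).as_matrix()[:2,:2]@L.T).T+x[:2]
r=least_squares(lambda x:(M(x)[:5]-W[:5]).ravel(),[600,50,0]).x
print(r,(M(r)-W).round(1)); c,s=np.cos(r[2]),np.sin(r[2])
w=lambda a,b:(r[0]+c*a-s*b,r[1]+s*a+c*b)
print('handle',w(-195,0),'nest',w(-125,0))
print([proj(q,[*w(-195,b),84]) for b in (-32,32)])
E
```

```text
FL [582.7  72.  235. ]
FR [581.4  17.6 235. ]
BL [763.   64.5 235. ]
BR [761.8  11.8 235. ]
ram [607.2  42.1 249. ]
hs [551.2  44.1  71. ]
h [481.5  41.8  84. ]
gripend [699.5 -10.7 349. ]
tab [628.9  42.8 296. ]
[ 6.78409146e+02  4.09545071e+01 -3.36257572e-02] [[-4.3  0.3]
 [-4.9 -1.2]
 [ 4.3  1.5]
 [ 3.6 -1.8]
 [ 1.2  1.2]
 [ 2.3  1.1]]
handle (np.float64(483.51937842271826), np.float64(47.51029418415638)) nest (np.float64(553.4798079472486), np.float64(45.156934725163126))
[array([272.52903361, 238.17691156]), array([247.20664313, 236.92128619])]
```

The press origin is about (678,41) with yaw -0.034, and the residuals are within the edge rounding. The measured handle, heat sink and ram all agree with this. I'll move to in front of the tray handle with the fingers shut.

```bash
python3 -m handwheel '[{"x":0.08,"y":-0.22,"az":0.029},{"x":0.08,"y":-0.22,"az":0.029},{"x":0.08,"y":-0.22,"az":0.029},{"x":0.08,"y":-0.22,"az":0.029},{"x":0.08,"y":-0.22,"az":0.029},{"x":0.08,"y":-0.22,"az":0.029},{"x":0.08,"y":-0.22,"az":0.029},{"x":0.08,"y":-0.22,"az":0.029}]' -1
python3 -m handwheel '[{"x":0.06,"y":-0.22},{"x":0.06,"y":-0.22},{"x":0.06,"y":-0.22},{"x":0.06,"y":-0.22},{"x":0,"y":0},{"x":0},{"x":0},{"x":0}]'
python3 - <<'E'
from h import *
s=arm.read_state(); print(s['joints'],R.from_quat(s['ee_rot']).as_matrix().round(3),s['contact_force'])
save('wrist','w1.png')
E
```

```text
[ 1.42759050e+00  3.85477075e-01  6.73899659e-03 -4.29799523e-04
 -1.19396260e+00 -2.58612402e-01] [[ 0.92  -0.391 -0.001]
 [-0.391 -0.92  -0.002]
 [ 0.     0.002 -1.   ]] [-1.44154962  0.59566033  0.55971279]invalid input at $[0]: expected keys x, y, z, ax, ay, az
invalid input at $[0]: expected keys x, y, z, ax, ay, az
```

View pics/w1.png

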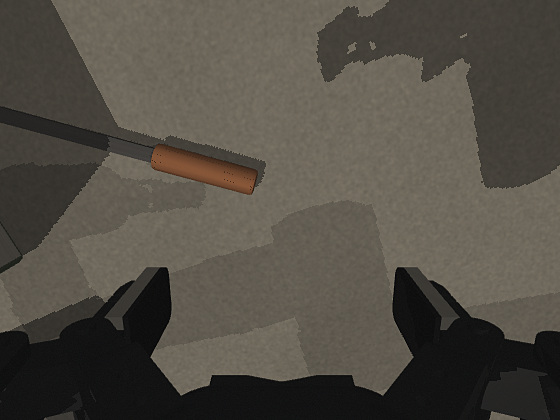

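The rows were refused because they need all six keys, so the arm has not moved. The wrist view shows only the screwdriver at (205,168) and the open fingers.

```bash
python3 -m handwheel '[{"x":0.08,"y":-0.22,"z":0,"ax":0,"ay":0,"az":0.029},{"x":0.08,"y":-0.22,"z":0,"ax":0,"ay":0,"az":0.029},{"x":0.08,"y":-0.22,"z":0,"ax":0,"ay":0,"az":0.029},{"x":0.08,"y":-0.22,"z":0,"ax":0,"ay":0,"az":0.029},{"x":0.08,"y":-0.22,"z":0,"ax":0,"ay":0,"az":0.029},{"x":0.08,"y":-0.22,"z":0,"ax":0,"ay":0,"az":0.029},{"x":0.08,"y":-0.22,"z":0,"ax":0,"ay":0,"az":0.029},{"x":0.08,"y":-0.22,"z":0,"ax":0,"ay":0,"az":0.029}]' -1
python3 -m handwheel '[{"x":0.06,"y":-0.22,"z":0,"ax":0,"ay":0,"az":0},{"x":0.06,"y":-0.22,"z":0,"ax":0,"ay":0,"az":0},{"x":0.06,"y":-0.22,"z":0,"ax":0,"ay":0,"az":0},{"x":0.06,"y":-0.22,"z":0,"ax":0,"ay":0,"az":0},{"x":0,"y":0,"z":0,"ax":0,"ay":0,"az":0},{"x":0,"y":0,"z":0,"ax":0,"ay":0,"az":0},{"x":0,"y":0,"z":0,"ax":0,"ay":0,"az":0},{"x":0,"y":0,"z":0,"ax":0,"ay":0,"az":0}]'
python3 - <<'E'
from h import *
s=arm.read_state(); print(s['joints'],R.from_quat(s['ee_rot']).as_matrix().round(3),s['contact_force'])
im,p=save('wrist','w2.png'); print(p['position'])
print(proj(p,[[483.5,47.5,84],[482.4,15.5,84],[484.6,79.5,84],[553.5,45.2,71]]))
E
```

```text
clock: 0.95
position: [372.4, 221.3, 196.0]
ee_rot: [1.0, -0.017, 0.0, -0.0]
contact_force: [0.9, 1.0, -0.3]
gripper_width: -0.2
grasp_force: 0.0
clock: 1.75
position: [420.2, 48.2, 195.9]
ee_rot: [1.0, -0.018, -0.0, -0.0]
contact_force: [-0.3, 0.1, -0.6]
gripper_width: 0.3
grasp_force: 0.0
[ 5.01648314e-01  3.24098664e-02 -4.51496547e-01 -1.16552365e-04
 -1.08698255e+00  1.03395223e+00] [[ 0.999 -0.035 -0.   ]
 [-0.035 -0.999  0.   ]
 [-0.    -0.    -1.   ]] [-0.25692707  0.08887382 -0.61114415]
[486.41122051  46.19500972 373.6628149 ]
[[279.83825575 110.09036227]
 [322.53981316 110.04723199]
 [237.13811495 110.13349113]
 [279.56089689  11.0592805 ]]
```

View pics/w2.png

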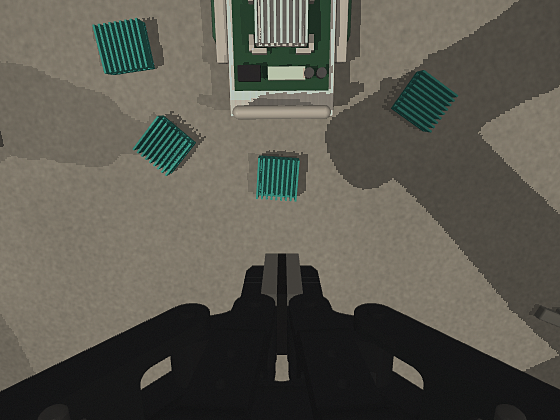

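The wrist view shows the handle bar centred at (283,112). I predicted (280,110), so it is within 2 mm. A decoy heat sink at (278,177) lies low on the bench, well below my path. I'll descend in front of the bar and push.

```bash
python3 -m handwheel '[{"x":0.0,"y":-0.015,"z":-0.155,"ax":0,"ay":0,"az":0},{"x":0.0,"y":0,"z":-0.155,"ax":0,"ay":0,"az":0},{"x":0.0,"y":0,"z":-0.155,"ax":0,"ay":0,"az":0},{"x":0.0,"y":0,"z":-0.155,"ax":0,"ay":0,"az":0},{"x":0.1,"y":0,"z":0,"ax":0,"ay":0,"az":0},{"x":0.1,"y":0,"z":0,"ax":0,"ay":0,"az":0},{"x":0.05,"y":0,"z":0,"ax":0,"ay":0,"az":0},{"x":0,"y":0,"z":0,"ax":0,"ay":0,"az":0}]'
python3 -m handwheel '[{"x":0.04,"y":-0.001,"z":0,"ax":0,"ay":0,"az":0},{"x":0.04,"y":-0.002,"z":0,"ax":0,"ay":0,"az":0},{"x":0.04,"y":-0.001,"z":0,"ax":0,"ay":0,"az":0},{"x":0.04,"y":-0.001,"z":0,"ax":0,"ay":0,"az":0},{"x":0.04,"y":-0.001,"z":0,"ax":0,"ay":0,"az":0},{"x":0.03,"y":-0.001,"z":0,"ax":0,"ay":0,"az":0},{"x":0,"y":0,"z":0,"ax":0,"ay":0,"az":0},{"x":0,"y":0,"z":0,"ax":0,"ay":0,"az":0}]'
```

```text
clock: 2.6
position: [471.4, 45.2, 71.9]
ee_rot: [1.0, -0.018, 0.0, -0.0]
contact_force: [-0.3, 0.8, -0.1]
gripper_width: 0.3
grasp_force: 0.0
clock: 3.4
position: [516.2, 42.7, 71.8]
ee_rot: [1.0, -0.019, -0.0, 0.0]
contact_force: [-0.2, -0.7, -0.2]
gripper_width: 0.0
grasp_force: 0.0
```

```bash
python3 -m handwheel '[{"x":0.015,"y":-0.001,"z":0,"ax":0,"ay":0,"az":0},{"x":0.01,"y":0,"z":0,"ax":0,"ay":0,"az":0},{"x":0.01,"y":0,"z":0,"ax":0,"ay":0,"az":0},{"x":0.01,"y":0,"z":0,"ax":0,"ay":0,"az":0},{"x":0.01,"y":0,"z":0,"ax":0,"ay":0,"az":0},{"x":0,"y":0,"z":0,"ax":0,"ay":0,"az":0},{"x":0,"y":0,"z":0,"ax":0,"ay":0,"az":0},{"x":0,"y":0,"z":0,"ax":0,"ay":0,"az":0}]'
python3 - <<'E'
from h import *
im,p=save('wrist','w3.png')
E
```

```text
clock: 4.2
position: [527.3, 42.6, 72.0]
ee_rot: [1.0, -0.019, -0.0, 0.0]
contact_force: [-0.3, -0.4, -0.4]
gripper_width: 0.1
grasp_force: 0.0
```

View pics/w3.png

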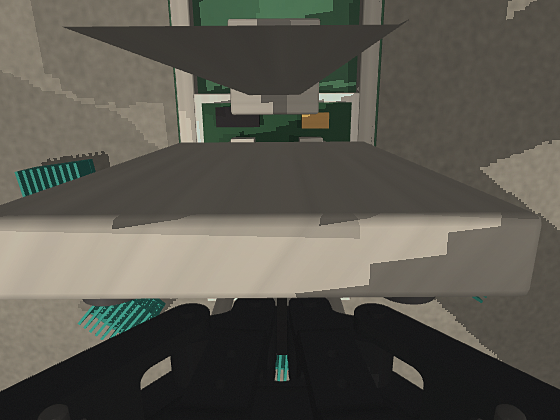

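The camera is clipping into the press head here, so this picture is no use. I'll keep pushing in small steps until the force shows the stop, and check with the top camera.

```bash
python3 -m handwheel '[{"x":0.01,"y":0,"z":0,"ax":0,"ay":0,"az":0},{"x":0.01,"y":0,"z":0,"ax":0,"ay":0,"az":0},{"x":0.01,"y":0,"z":0,"ax":0,"ay":0,"az":0},{"x":0,"y":0,"z":0,"ax":0,"ay":0,"az":0},{"x":0,"y":0,"z":0,"ax":0,"ay":0,"az":0},{"x":0,"y":0,"z":0,"ax":0,"ay":0,"az":0},{"x":0,"y":0,"z":0,"ax":0,"ay":0,"az":0},{"x":0,"y":0,"z":0,"ax":0,"ay":0,"az":0}]'
python3 - <<'E'
from h import *
im,p=save('top','t2.png'); im,_=save('scene','s2.png')
t=cv2.imread('pics/t2.png')[100:250,215:315]; s=cv2.imread('pics/s2.png')[170:300,225:325]
t=cv2.resize(t,None,fx=4,fy=4,interpolation=2); s=cv2.resize(s,None,fx=4,fy=4,interpolation=2)
o=np.zeros((600,800,3),np.uint8); o[:600,:400]=t; o[:520,400:]=s
cv2.imwrite('pics/c2.png',o)
E
```

```text
clock: 5.05
position: [533.3, 42.6, 72.0]
ee_rot: [1.0, -0.019, -0.0, 0.0]
contact_force: [-0.4, -0.9, -0.3]
gripper_width: 0.2
grasp_force: 0.0
```

View pics/c2.png

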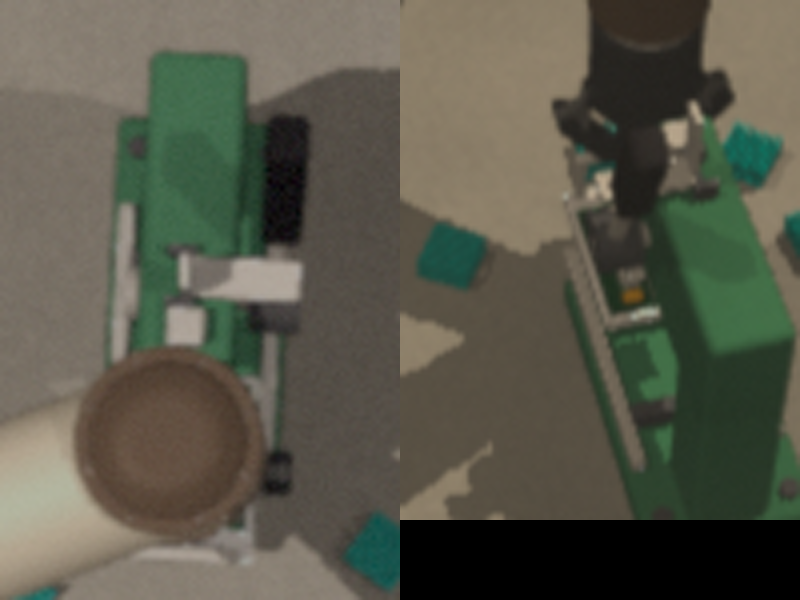

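The handle at (185,553) in the top crop and the tray's rear edge in the scene crop look unmoved, which doesn't fit the tool being at x=533. I'll check where these points should project before moving again.

```bash
python3 - <<'E'
from h import *
X0,Y0,a=678.4,40,-.034
w=lambda x,y,z:[X0+np.cos(a)*x-np.sin(a)*y,Y0+np.sin(a)*x+np.cos(a)*y,z]
q=arm.camera_params('top');p=arm.camera_params('scene')
for n,P in [('tcp',[533.3,42.6,72]),('tcp+60',[533.3,42.6,132]),('hL0',w(-195,32,84)),('hR0',w(-195,-32,84)),('hL1',w(-140,32,84)),('hR1',w(-140,-32,84)),('hs0',w(-125,0,71)),('hs1',w(-70,0,71))]:
    t=(proj(q,P)-[215,100])*4; s=(proj(p,P)-[225,170])*4+[400,0]; print(n,t.round(),s.round())
a=cv2.imread('pics/s1.png');b=cv2.imread('pics/s2.png')
o=np.hstack([cv2.resize(i[185:265,255:315],None,fx=6.6,fy=6.6,interpolation=2) for i in (a,b)]); cv2.imwrite('pics/c3.png',o); print(o.shape)
E
```

```text
tcp [189. 472.] [633. 214.]
tcp+60 [187. 468.] [636. 162.]
hL0 [130. 548.] [660. 144.]
hR0 [232. 553.] [576. 160.]
hL1 [135. 461.] [681. 200.]
hR1 [236. 466.] [596. 217.]
hs0 [187. 441.] [644. 236.]
hs1 [192. 356.] [665. 296.]
(528, 792, 3)
```

View pics/c3.png

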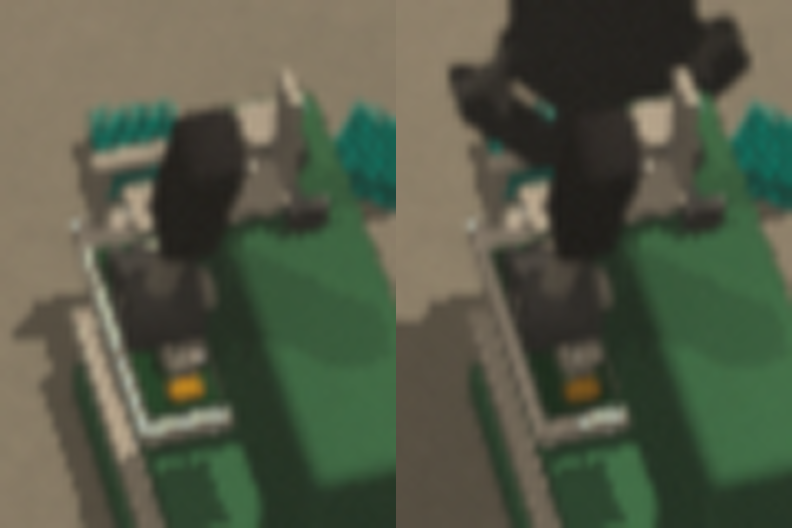

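The two scene crops match: the orange part is at (185,388) in both and the handle is at (120,160). So the tray has not moved, and the shut fingers passed the bar without pushing it, perhaps because a 72 mm tip height overlapped it too little. I'll lift, back off in front of it and come down deeper, then track the tray with the orange part as a marker.

```bash
python3 -m handwheel '[{"x":-0.04,"y":0,"z":0.1,"ax":0,"ay":0,"az":0},{"x":0,"y":0,"z":0.2,"ax":0,"ay":0,"az":0},{"x":0,"y":0,"z":0.2,"ax":0,"ay":0,"az":0},{"x":0,"y":0,"z":0.12,"ax":0,"ay":0,"az":0},{"x":-0.2,"y":0,"z":0,"ax":0,"ay":0,"az":0},{"x":-0.2,"y":0,"z":0,"ax":0,"ay":0,"az":0},{"x":-0.13,"y":0.01,"z":0,"ax":0,"ay":0,"az":0},{"x":0,"y":0,"z":0,"ax":0,"ay":0,"az":0}]'
python3 - <<'E'
from h import *
im,p=save('wrist','w4.png'); b=cv2.imread('pics/w2.png'); a=cv2.imread('pics/w4.png')
s=arm.read_state(); print(s['position'],s['gripper_width'],s['joints'][5])
cv2.imwrite('pics/d4.png',np.hstack([x[0:300,160:400] for x in (b,a)]))
E
```

```text
clock: 5.95
position: [416.5, 44.2, 196.4]
ee_rot: [1.0, -0.018, 0.0, -0.0]
contact_force: [0.8, 1.0, 0.5]
gripper_width: 0.1
grasp_force: 0.0
[418.51582403  44.59214363 196.67210322] 0.06827475171469995 1.039093046461955
```

View pics/d4.png

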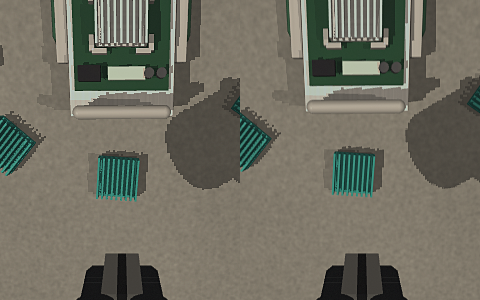

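The heat sink and tray are undisturbed, with the bar at (120,112) and (355,105) in the paired crops. I'll come down deeper, to z=55, and approach slowly.

```bash
cat > tray.py <<'E'
from h import *
def orange(im):
    h=cv2.cvtColor(im,cv2.COLOR_RGB2HSV)[190:290,260:320]; m=(h[...,0]>10)&(h[...,0]<28)&(h[...,1]>170)&(h[...,2]>80); v,u=np.nonzero(m); return len(u),round(u.mean()+260,1) if len(u) else 0,round(v.mean()+190,1) if len(u) else 0
if __name__=='__main__':
    for f in ('s1','s2'): print(f,orange(cv2.imread(f'pics/{f}.png')[:,:,::-1].copy()))
    print(orange(arm.get_image('scene'))); s=arm.read_state(); print(s['position'].round(1),s['contact_force'].round(1))
E
python3 -m handwheel '[{"x":0.0,"y":0,"z":-0.18,"ax":0,"ay":0,"az":0},{"x":0.0,"y":0,"z":-0.18,"ax":0,"ay":0,"az":0},{"x":0.0,"y":0,"z":-0.18,"ax":0,"ay":0,"az":0},{"x":0.0,"y":0,"z":-0.16,"ax":0,"ay":0,"az":0},{"x":0.1,"y":0,"z":0,"ax":0,"ay":0,"az":0},{"x":0.1,"y":0,"z":0,"ax":0,"ay":0,"az":0},{"x":0,"y":0,"z":0,"ax":0,"ay":0,"az":0},{"x":0,"y":0,"z":0,"ax":0,"ay":0,"az":0}]'
python3 -m handwheel '[{"x":0.05,"y":0,"z":0,"ax":0,"ay":0,"az":0},{"x":0.05,"y":0,"z":0,"ax":0,"ay":0,"az":0},{"x":0.05,"y":0,"z":0,"ax":0,"ay":0,"az":0},{"x":0,"y":0,"z":0,"ax":0,"ay":0,"az":0},{"x":0,"y":0,"z":0,"ax":0,"ay":0,"az":0},{"x":0,"y":0,"z":0,"ax":0,"ay":0,"az":0},{"x":0,"y":0,"z":0,"ax":0,"ay":0,"az":0},{"x":0,"y":0,"z":0,"ax":0,"ay":0,"az":0}]'
python3 tray.py
```

```text
clock: 6.8
position: [459.9, 44.5, 55.4]
ee_rot: [1.0, -0.019, -0.0, 0.0]
contact_force: [0.8, -0.0, -0.8]
gripper_width: -0.2
grasp_force: 0.0
clock: 7.6
position: [489.1, 44.6, 56.1]
ee_rot: [1.0, -0.019, -0.0, 0.0]
contact_force: [0.0, 0.8, -0.4]
gripper_width: -0.3
grasp_force: 0.0
s1 (15, np.float64(282.8), np.float64(243.4))
s2 (8, np.float64(282.5), np.float64(243.5))
(16, np.float64(282.8), np.float64(243.5))
[489.2  44.6  56.1] [-0.8  0.   1.1]
```

There is still no contact at x=489, although the bar should be at 483. I'll use the last view on a composite of all three cameras at this pose.

```bash
python3 - <<'E'
from h import *
w,pw=save('wrist','w5.png'); t,pt=save('top','t5.png'); s,ps=save('scene','s5.png')
print('tcp in wrist',proj(pw,arm.read_state()['position']), 'handle',proj(pw,[[483.5,45.5,84],[482.5,13.5,84],[484.5,77.5,84]]).round(), pw['position'].round(1), R.from_quat(pw['orientation']).as_matrix().round(3).tolist(), pw['K'])
o=np.zeros((600,800,3),np.uint8)
o[:420,:560]=w
o[:300,560:]=cv2.resize(t[180:255,230:290],(240,300),interpolation=2)
o[300:,560:]=cv2.resize(s[175:250,255:315],(240,300),interpolation=2)
cv2.imwrite('pics/f5.png',o[:,:,::-1])
E
```

```text
tcp in wrist [281.96735993 241.52128106] handle [[281. 276.]
 [354. 276.]
 [208. 277.]] [555.4  42.4 233.8] [[-0.037, -0.963, -0.267], [-0.999, 0.036, 0.01], [0.0, 0.267, -0.964]] [[373.2959389    0.         281.48668759]
 [  0.         373.2959389  209.55024727]
 [  0.           0.           1.        ]]
```

View pics/f5.png

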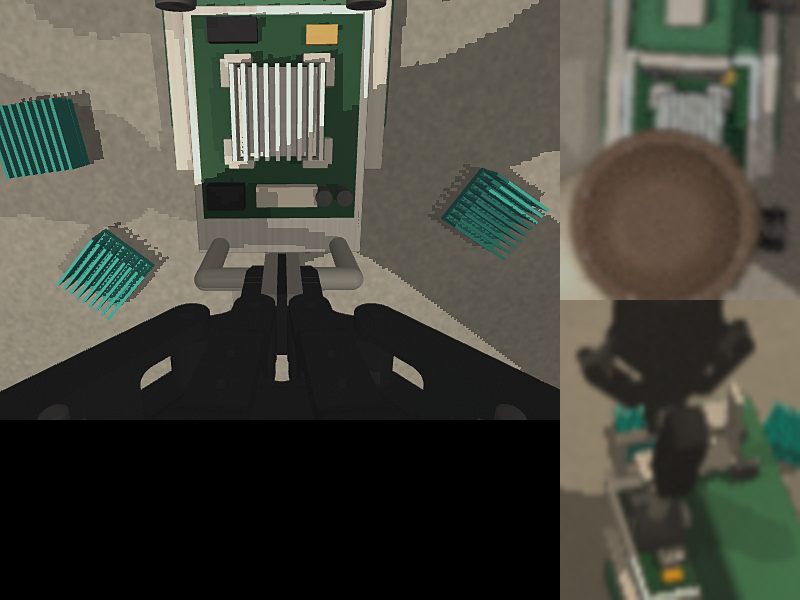

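In the wrist view the bow's legs reach from (215,250) and (345,250) to the bar at row 278, as predicted. The visible fingertips end at row 255, while the stated TCP projects to row 241. That puts the real tips about 35–45 mm higher than the stated TCP, so the fingers have been passing over the bar. I'll back off, go lower and try again, watching the force and the orange marker.

```bash
python3 -m handwheel '[{"x":-0.1,"y":0,"z":0,"ax":0,"ay":0,"az":0},{"x":-0.1,"y":0,"z":0,"ax":0,"ay":0,"az":0},{"x":0,"y":0,"z":-0.05,"ax":0,"ay":0,"az":0},{"x":0,"y":0,"z":-0.05,"ax":0,"ay":0,"az":0},{"x":0,"y":0,"z":-0.03,"ax":0,"ay":0,"az":0},{"x":0,"y":0,"z":0,"ax":0,"ay":0,"az":0},{"x":0,"y":0,"z":0,"ax":0,"ay":0,"az":0},{"x":0,"y":0,"z":0,"ax":0,"ay":0,"az":0}]'
python3 -m handwheel '[{"x":0.03,"y":0,"z":0,"ax":0,"ay":0,"az":0},{"x":0.03,"y":0,"z":0,"ax":0,"ay":0,"az":0},{"x":0.03,"y":0,"z":0,"ax":0,"ay":0,"az":0},{"x":0.03,"y":0,"z":0,"ax":0,"ay":0,"az":0},{"x":0.03,"y":0,"z":0,"ax":0,"ay":0,"az":0},{"x":0.03,"y":0,"z":0,"ax":0,"ay":0,"az":0},{"x":0.03,"y":0,"z":0,"ax":0,"ay":0,"az":0},{"x":0.02,"y":0,"z":0,"ax":0,"ay":0,"az":0}]'
python3 tray.py
```

```text
clock: 8.6
position: [449.9, 44.7, 30.0]
ee_rot: [1.0, -0.019, 0.0, -0.0]
contact_force: [-0.2, 0.1, -0.2]
gripper_width: -0.3
grasp_force: 0.0
clock: 9.4
position: [495.4, 44.2, 29.7]
ee_rot: [1.0, -0.019, -0.001, 0.0]
contact_force: [-3.3, -1.5, 0.5]
gripper_width: -0.1
grasp_force: 1.4
s1 (15, np.float64(282.8), np.float64(243.4))
s2 (8, np.float64(282.5), np.float64(243.5))
(9, np.float64(285.4), np.float64(251.1))
[496.2  44.4  29.8] [-1.5 -1.9 -0. ]
```

There is contact now: -3.3 N, and the tray is about halfway in. Continuing to the stop.

```bash
python3 -m handwheel '[{"x":0.03,"y":-0.001,"z":0,"ax":0,"ay":0,"az":0},{"x":0.03,"y":-0.001,"z":0,"ax":0,"ay":0,"az":0},{"x":0.03,"y":-0.001,"z":0,"ax":0,"ay":0,"az":0},{"x":0.02,"y":-0.001,"z":0,"ax":0,"ay":0,"az":0},{"x":0.01,"y":0,"z":0,"ax":0,"ay":0,"az":0},{"x":0.01,"y":0,"z":0,"ax":0,"ay":0,"az":0},{"x":0,"y":0,"z":0,"ax":0,"ay":0,"az":0},{"x":0,"y":0,"z":0,"ax":0,"ay":0,"az":0}]'
python3 tray.py | tail -2
```

```text
clock: 10.25
position: [521.8, 44.0, 30.1]
ee_rot: [1.0, -0.019, 0.0, -0.0]
contact_force: [-1.6, -0.4, -2.3]
gripper_width: -0.0
grasp_force: 0.8
(14, np.float64(288.1), np.float64(258.6))
[521.8  44.   30.2] [-1.1 -1.  -1.1]
```

```bash
python3 -m handwheel '[{"x":0.01,"y":0,"z":0,"ax":0,"ay":0,"az":0},{"x":0.005,"y":0,"z":0,"ax":0,"ay":0,"az":0},{"x":0.005,"y":0,"z":0,"ax":0,"ay":0,"az":0},{"x":0,"y":0,"z":0,"ax":0,"ay":0,"az":0},{"x":0,"y":0,"z":0,"ax":0,"ay":0,"az":0},{"x":0,"y":0,"z":0,"ax":0,"ay":0,"az":0},{"x":0,"y":0,"z":0,"ax":0,"ay":0,"az":0},{"x":0,"y":0,"z":0,"ax":0,"ay":0,"az":0}]'
python3 tray.py | tail -2
```

```text
clock: 11.1
position: [522.8, 43.8, 30.1]
ee_rot: [1.0, -0.019, -0.002, 0.0]
contact_force: [-9.1, 3.4, 5.0]
gripper_width: -0.2
grasp_force: 4.5
(14, np.float64(288.1), np.float64(258.9))
[522.8  43.8  30.1] [-8.9  2.6  4.9]
```

The tray is home. Travel was 467.8→522.8 = 55 mm, with 9 N against the stop and the marker shifted by 15.5 px. The open and shut wrist views both put the true tips 35 mm behind the reported TCP, and I'll use that offset from here on. Next I retreat, lift, turn 90° and move to the tab's -y side.

```bash
python3 -m handwheel '[{"x":-0.2,"y":0,"z":0,"ax":0,"ay":0,"az":0},{"x":0,"y":0,"z":0.22,"ax":0,"ay":0,"az":0},{"x":0,"y":0,"z":0.22,"ax":0,"ay":0,"az":-0.091},{"x":0,"y":0,"z":0.22,"ax":0,"ay":0,"az":-0.091},{"x":0,"y":0,"z":0.22,"ax":0,"ay":0,"az":-0.091},{"x":0,"y":0,"z":0.22,"ax":0,"ay":0,"az":-0.091},{"x":0,"y":0,"z":0.22,"ax":0,"ay":0,"az":-0.091},{"x":0,"y":0,"z":0,"ax":0,"ay":0,"az":-0.091}]'
python3 - <<'E'
from h import *
# catch tab (bright steel) in top & scene from first pictures: refine x/y
q=arm.camera_params('top'); p=arm.camera_params('scene')
im=cv2.imread('pics/t1.png'); h=cv2.cvtColor(im,cv2.COLOR_BGR2HSV)
for r in range(160,180): print(r,' '.join(f'{int(v):3d}' for v in h[r,256:294,2]), )
f=lambda u,v,z: onz(q,u,v,z).round(1)
print(f(260.5,168.5,296),f(280,169,247),f(275,169,247))
im=cv2.imread('pics/s1.png')
for P in ([628.4,41.7,296],[628.4,41.7,244],[637,41,296],[619,42,296]): print(P,proj(p,P).round(1),proj(q,P).round(1))
E
python3 tray.py | tail -2
```

```text
clock: 11.95
position: [490.2, 44.7, 302.6]
ee_rot: [0.9, -0.435, 0.007, -0.006]
contact_force: [-0.6, 0.5, 0.5]
gripper_width: -0.1
grasp_force: 0.0
160 100  98 101 102  98  97  93  96  97  96 101 101 102 100  99  96  86  75  67  83  95  85  66  64  47  34  37  38  44  38  37  31  34  45  70  78  82  80
161  88  83  83  82  80  77  81  81  77  81  94 102 102  99 100  98  90  78  70  89  97  84  71  67  54  50  73  83  81  76  68  57  60  69  78  82  83  82
162  78  73  75  75  86  87  78  70  71  76  93 101  99  98 100  98  91  77  70  90  98  81  71  63  58  67  97 109 109 103  86  81  76  80  82  85  84  80
163  83  72  66  81 117 122 102  86  85  88  95  98  96  93  92  83  73  69  71  90  95  83  74  68  63  74 104 117 118 108  97  89  83  85  83  83  82  80
164  98  84  74  97 147 152 124 110 113 107 104  98  96  88  90  80  85  87 103 112 115 114 114 112 102 106 118 126 127 119 108  98  95  84  87  84  82  82
165 102  96  91 109 154 159 131 121 119 113 110 108 108 106 105 108 115 135 157 162 164 165 163 161 152 147 148 149 148 147 137 133 130 123 102  87  86  86
166  95  95  9
[... 1789 characters left out ...]
  44  42  44  62  69  68  70  72  69  73  72  69  72  80  81  81  85
178 113 151 168 171 168 166 164 164 157 138  94  73  74  96 100 100  93  79  79  81  67  48  39  40  59  65  65  68  67  66  67  68  69  71  76  83  84  83
179 115 154 167 168 169 169 169 171 165 141  96  75  71  97 105 103  90  79  71  71  61  46  29  39  42  54  62  63  62  65  63  67  65  67  76  82  85  82
[628.2  42.6 296. ] [635.    1.2 247. ] [634.8  12.2 247. ]
[628.4, 41.7, 296] [297.4 196.8] [260.9 168.4]
[628.4, 41.7, 244] [296.3 210.3] [261.6 171.8]
[637, 41, 296] [298.2 199.4] [261.3 164.3]
[619, 42, 296] [296.3 194. ] [260.7 172.8]
(13, np.float64(288.2), np.float64(258.9))
[488.4  44.7 298.9] [-0.8 -0.2 -0.5]
```

Refined from intensities, the tab top is at about (630.5, 42, 296) and the hinge x is about 634. Moving to the tab's -y side with tips at z≈278.

```bash
python3 -m handwheel '[{"x":0.141,"y":-0.021,"z":0,"ax":0,"ay":0,"az":-0.091},{"x":0.141,"y":-0.021,"z":0,"ax":0,"ay":0,"az":-0.091},{"x":0.141,"y":-0.021,"z":0,"ax":0,"ay":0,"az":-0.091},{"x":0.141,"y":-0.021,"z":0,"ax":0,"ay":0,"az":-0.091},{"x":0.141,"y":-0.021,"z":0,"ax":0,"ay":0,"az":-0.091},{"x":0,"y":0,"z":0,"ax":0,"ay":0,"az":0},{"x":0,"y":0,"z":0,"ax":0,"ay":0,"az":0},{"x":0,"y":0,"z":0,"ax":0,"ay":0,"az":0}]'
python3 - <<'E'
from h import *
s=arm.read_state(); print(R.from_quat(s['ee_rot']).as_matrix().round(3))
im,p=save('wrist','w6.png')
for n,P in [('tab',[630.5,42,296]),('tabL',[630.5-9,42,296]),('tabR',[639.5,42,296])]: print(n,proj(p,P).round())
print('cam',p['position'])
# lever grip black blob in top view
im=cv2.imread('pics/t1.png'); m=(im.max(2)<45).astype(np.uint8)[120:180,270:300]; v,u=np.nonzero(m); print(len(u),u.min()+270,u.max()+270,v.min()+120,v.max()+120)
q=arm.camera_params('top')
X0,Y0,a=678.4,40,-.034
for pv in(-44,-50):
  for d in (85,175):
    for e in (-14,14):
      l=[pv+d*np.sin(.349)+e*np.cos(.349),-50,185+d*np.cos(.349)-e*np.sin(.349)]
      print(pv,d,e,proj(q,[X0+np.cos(a)*l[0]-np.sin(a)*l[1],Y0+np.sin(a)*l[0]+np.cos(a)*l[1],l[2]]).round(1))
E
```

```text
clock: 12.8
position: [626.0, 22.9, 294.1]
ee_rot: [-0.694, 0.72, -0.0, 0.0]
contact_force: [-0.4, -0.1, 0.5]
gripper_width: 0.1
grasp_force: 0.0
[[-0.037 -0.999  0.   ]
 [-0.999  0.037 -0.   ]
 [-0.    -0.    -1.   ]]
tab [272. 280.]
tabL [289. 280.]
tabR [254. 281.]
cam [622.52655146 -43.8527717  471.76881974]
337 277 291 129 179
-44 85 -14 [285.  161.3]
-44 85 14 [285.4 150.1]
-44 175 -14 [286.7 139.1]
-44 175 14 [287.2 127.1]
-50 85 -14 [284.8 164.1]
-50 85 14 [285.3 152.8]
-50 175 -14 [286.6 142. ]
-50 175 14 [287.1 130. ]
```

```bash
python3 -m handwheel '[{"x":0,"y":0,"z":-0.08,"ax":0,"ay":0,"az":0},{"x":0,"y":0,"z":-0.08,"ax":0,"ay":0,"az":0},{"x":0,"y":0,"z":-0.08,"ax":0,"ay":0,"az":0},{"x":0,"y":0,"z":0,"ax":0,"ay":0,"az":0},{"x":0,"y":0.01,"z":0,"ax":0,"ay":0,"az":0},{"x":0,"y":0.01,"z":0,"ax":0,"ay":0,"az":0},{"x":0,"y":0.01,"z":0,"ax":0,"ay":0,"az":0},{"x":0,"y":0.01,"z":0,"ax":0,"ay":0,"az":0}]'
python3 -m handwheel '[{"x":0,"y":0.01,"z":0,"ax":0,"ay":0,"az":0},{"x":0,"y":0.01,"z":0,"ax":0,"ay":0,"az":0},{"x":0,"y":0.01,"z":0,"ax":0,"ay":0,"az":0},{"x":0,"y":0.01,"z":0,"ax":0,"ay":0,"az":0},{"x":0,"y":0.01,"z":0,"ax":0,"ay":0,"az":0},{"x":0,"y":0,"z":0,"ax":0,"ay":0,"az":0},{"x":0,"y":0,"z":0,"ax":0,"ay":0,"az":0},{"x":0,"y":0,"z":0,"ax":0,"ay":0,"az":0}]'
python3 - <<'E'
from h import *
im,p=save('top','t7.png'); im,_=save('scene','s7.png')
E
```

```text
clock: 13.65
position: [626.9, 30.6, 247.4]
ee_rot: [-0.693, 0.721, -0.001, 0.0]
contact_force: [0.5, -1.3, 1.4]
gripper_width: 0.4
grasp_force: 1.0
clock: 14.45
position: [626.1, 41.1, 245.6]
ee_rot: [-0.693, 0.721, 0.001, -0.0]
contact_force: [0.6, 0.3, 0.8]
gripper_width: -0.3
grasp_force: 0.1
```

```bash
python3 -m handwheel '[{"x":0,"y":0.022,"z":-0.008,"ax":0,"ay":0,"az":0},{"x":0,"y":0.022,"z":-0.008,"ax":0,"ay":0,"az":0},{"x":0,"y":0.022,"z":-0.009,"ax":0,"ay":0,"az":0},{"x":0,"y":0.019,"z":-0.018,"ax":0,"ay":0,"az":0},{"x":0,"y":0.019,"z":-0.018,"ax":0,"ay":0,"az":0},{"x":0,"y":0.019,"z":-0.018,"ax":0,"ay":0,"az":0},{"x":0,"y":0.014,"z":-0.027,"ax":0,"ay":0,"az":0},{"x":0,"y":0.014,"z":-0.027,"ax":0,"ay":0,"az":0}]'
python3 -m handwheel '[{"x":0,"y":0.005,"z":-0.02,"ax":0,"ay":0,"az":0},{"x":0,"y":0.005,"z":-0.02,"ax":0,"ay":0,"az":0},{"x":0,"y":0,"z":-0.01,"ax":0,"ay":0,"az":0},{"x":0,"y":0,"z":0,"ax":0,"ay":0,"az":0},{"x":0,"y":0,"z":0,"ax":0,"ay":0,"az":0},{"x":0,"y":0,"z":0,"ax":0,"ay":0,"az":0},{"x":0,"y":0,"z":0,"ax":0,"ay":0,"az":0},{"x":0,"y":0,"z":0,"ax":0,"ay":0,"az":0}]'
python3 - <<'E'
from h import *
a=cv2.imread('pics/s1.png');im,p=save('scene','s8.png'); b=im[:,:,::-1]
q=lambda th,d:proj(p,[634,41+(-d*np.cos(th)),247+d*np.sin(th)]).round(1)
for th in (0,.35,1.2,1.6): print(th,q(th,20),q(th,60))
for i in (a,b): print(i[192:216:2,286:312:2].max(2))
E
```

```text
clock: 15.35
position: [626.5, 71.3, 219.0]
ee_rot: [-0.693, 0.721, -0.0, 0.0]
contact_force: [-0.2, -1.6, 1.2]
gripper_width: 0.4
grasp_force: 0.9
clock: 16.15
position: [626.6, 73.2, 210.4]
ee_rot: [-0.693, 0.721, -0.0, 0.001]
contact_force: [-1.4, 0.4, 5.5]
gripper_width: 0.1
grasp_force: 2.7
0 [289.2 212.9] [274.  216.4]
0.35 [289.8 211.1] [275.5 210.8]
1.2 [294.4 207.1] [289.5 198.5]
1.6 [297.4 206.1] [298.8 195.4]
[[137 135 137 135 134 136 134 134 135 136 136 135 134]
 [137 135 135 136 136 137 138 136 135 134 134 135 136]
 [136 136 135 134 134 131 168 138 135 136 135 135 135]
 [135 135 137 136 135 127 152 132 128 134 135 135 135]
 [131 123 127 146 145 141 107 137 106 135 135 122 125]
 [ 59  59  93 173 174 142  86  87 104 119 132 106 105]
 [ 50  53  59 168 175 138  83  86 102 107 122  91 105]
 [ 49  51  52 110 145  99  83  83 100 102 101  92 101]
 [ 48  49  50  79  85  83  85  65  92 102  88 102  93]
 [ 46  47  47  94 110 102  86  66  91  97  93  88  94]
 [ 39  36  40  97 109 106  87  83  91  91  91  73  76]
 [ 35  36  51 106 109 108 109  74  84  94  90  84  73]]
[[143 141 143 140 140 142 139 136 139  66  38  37  37]
 [143 141 141 142 141 142 113 120 139  79  36  39  38]
 [142 142 141 140 139 139  98 110 138 129  48  39  38]
 [141 141 142 141 140 135  92 110 127 126  47  39  39]
 [136 127 124 125 108 106  88  89  97 115  66  43  38]
 [ 55  48  70 112 111 107  89  90  74  91  76  45  37]
 [ 39  38  50 113 111 105  88  91  70  63  74  43  38]
 [ 39  38  43  94 100  89  89  90  71  71  76  40  36]
 [ 39  39  40  77  80  74  90  90  99 100  84  63  69]
 [ 39  38  38  56  66  65  89  88  89  89  90  90  91]
 [ 37  37  37  64  69  62  87  89  91  87  85  83  82]
 [ 36  34  39  69  70  66  70  79  61  57  57  67  75]]
```

The upright bar now shows at about u=299, as expected for θ≈1.6, and the foot force is 5.5 N. I'll push a little more to confirm the stop.

```bash
python3 -m handwheel '[{"x":0,"y":0.01,"z":-0.01,"ax":0,"ay":0,"az":0},{"x":0,"y":0,"z":-0.01,"ax":0,"ay":0,"az":0},{"x":0,"y":0,"z":0,"ax":0,"ay":0,"az":0},{"x":0,"y":0,"z":0,"ax":0,"ay":0,"az":0},{"x":0,"y":0,"z":0,"ax":0,"ay":0,"az":0},{"x":0,"y":0,"z":0,"ax":0,"ay":0,"az":0},{"x":0,"y":0,"z":0,"ax":0,"ay":0,"az":0},{"x":0,"y":0,"z":0,"ax":0,"ay":0,"az":0}]'
```

```text
clock: 17.0
position: [626.8, 73.2, 210.1]
ee_rot: [-0.693, 0.721, -0.002, 0.0]
contact_force: [-5.3, -4.2, 15.1]
gripper_width: 0.2
grasp_force: 7.6
```

The catch is at its stop: 15 N with no further motion. Next I lift, turn back 90°, open part way, and go above the lever grip at about (679,-10).

```bash
python3 -m handwheel '[{"x":0,"y":0,"z":0.23,"ax":0,"ay":0,"az":0},{"x":0,"y":0,"z":0.23,"ax":0,"ay":0,"az":0.091},{"x":0,"y":0,"z":0.23,"ax":0,"ay":0,"az":0.091},{"x":0.052,"y":-0.083,"z":0,"ax":0,"ay":0,"az":0.091},{"x":0.052,"y":-0.083,"z":0,"ax":0,"ay":0,"az":0.091},{"x":0.052,"y":-0.083,"z":0,"ax":0,"ay":0,"az":0.091},{"x":0.052,"y":-0.083,"z":0,"ax":0,"ay":0,"az":0.091},{"x":0.052,"y":-0.083,"z":0,"ax":0,"ay":0,"az":0.091}]' 0.3
python3 -m handwheel '[{"x":0,"y":0,"z":0,"ax":0,"ay":0,"az":0.091},{"x":0,"y":0,"z":0,"ax":0,"ay":0,"az":0.091},{"x":0,"y":0,"z":0,"ax":0,"ay":0,"az":0.091},{"x":0,"y":0,"z":0,"ax":0,"ay":0,"az":0.09},{"x":0,"y":0,"z":0,"ax":0,"ay":0,"az":0},{"x":0,"y":0,"z":0,"ax":0,"ay":0,"az":0},{"x":0,"y":0,"z":0,"ax":0,"ay":0,"az":0},{"x":0,"y":0,"z":0,"ax":0,"ay":0,"az":0}]'
python3 - <<'E'
from h import *
s=arm.read_state(); print(R.from_quat(s['ee_rot']).as_matrix().round(3),s['joints'].round(2))
im,p=save('wrist','w9.png'); save('top','t9.png')
X0,Y0,a=678.4,40.5,-.034
for d in (100,150,175):
  for e in (-11,11):
    l=[-49+d*np.sin(.349),-50+e,185+d*np.cos(.349)]
    print(d,e,proj(p,[X0+np.cos(a)*l[0]-np.sin(a)*l[1],Y0+np.sin(a)*l[0]+np.cos(a)*l[1],l[2]]).round(1))
g=im.max(2)
for r in range(20,330,20): print(r,' '.join(f'{v:3d}' for v in g[r,170:400:6]))
E
python3 tray.py|tail -2
```

```text
clock: 17.8
position: [678.7, -8.1, 342.3]
ee_rot: [0.955, -0.297, -0.001, -0.0]
contact_force: [-0.3, 0.2, 0.3]
gripper_width: 55.6
grasp_force: 0.0
clock: 18.6
position: [678.4, -7.9, 343.2]
ee_rot: [1.0, -0.02, -0.0, -0.0]
contact_force: [0.2, 0.3, 0.3]
gripper_width: 56.1
grasp_force: 0.0
[[ 0.999 -0.04  -0.   ]
 [-0.04  -0.999  0.   ]
 [-0.    -0.    -1.   ]] [ 0.23  0.43  0.44 -0.   -1.58  1.3 ]
100 -11 [300.5 231.3]
100 11 [268.3 231.5]
150 -11 [304.9 229.5]
150 11 [265.  229.7]
175 -11 [308.1 228.2]
175 11 [262.6 228.4]
20 140 141 138 145 139 143 146 134 141 140 141 139 140 143 142 139 142 145 145 140 145 138 141 134 144 140 148 139 143 146 141 139 147 140 146 140 145 148 145
40 145 143 140 142 139 143 148 131 141 139 144 143 136 139 144 144 140 144 148 146 139 140 140 144 146 139 147 145 145 143 150 141 153  91  93  88  89  91  87
60 139 141 139 139 139 143 140 146 144 141 147 134 139 141 140 143 135 136 147 143  87  85  86  93  89  88  88  87  90  92  88 152  94  84  90  86  92  86  90
80 126 131 135  87  85  81  85  64  69  71  73  49  50 165  88  87  88  87  90  91  86  9
[... 1369 characters left out ...]
  73  74  19  73  82  83  70  64 111 110  92  51  82 128 136 198 139 141 142 144 141 143 142 143 147 151 153  21  74  74 147 153 148 148 146
280  23  26  74  75  67  22  19  16  68 191 187  83  68 109  95  42 139 140 142 148 135 139 146 143 146 127  65  80  80  80  17  17  19  16  74  74  24  25 150
300  83  77  77  21  19  21  18  17 105 104 103 103 103 104  90 140 142 142 138 146 146 143 140 140 146 143 140 143 159 181   1  18  20  20  22  79  76  82  25
320  24  25  23  28  21  19  20 142 146 142 148 131  64  61  62  59  83 147 141 137 146 152 142 141 137 142 136 140 142 142 138  13  18  20  27  20  26  24  25
(14, np.float64(288.1), np.float64(258.9))
[678.4  -7.9 343.4] [-0.8 -1.3  0.6]
```

The grip's dark blob is at columns 264–305 and rows 190–250, matching the prediction within about 1 mm. Descending to straddle it, then closing.

```bash
python3 -m handwheel '[{"x":0.003,"y":-0.008,"z":-0.12,"ax":0,"ay":0,"az":0},{"x":0,"y":0,"z":-0.12,"ax":0,"ay":0,"az":0},{"x":0,"y":0,"z":-0.12,"ax":0,"ay":0,"az":0},{"x":0,"y":0,"z":0,"ax":0,"ay":0,"az":0},{"x":0,"y":0,"z":0,"ax":0,"ay":0,"az":0},{"x":0,"y":0,"z":0,"ax":0,"ay":0,"az":0},{"x":0,"y":0,"z":0,"ax":0,"ay":0,"az":0},{"x":0,"y":0,"z":0,"ax":0,"ay":0,"az":0}]' 
python3 -m handwheel '[{"x":0,"y":0,"z":0,"ax":0,"ay":0,"az":0},{"x":0,"y":0,"z":0,"ax":0,"ay":0,"az":0},{"x":0,"y":0,"z":0,"ax":0,"ay":0,"az":0},{"x":0,"y":0,"z":0,"ax":0,"ay":0,"az":0},{"x":0,"y":0,"z":0,"ax":0,"ay":0,"az":0},{"x":0,"y":0,"z":0,"ax":0,"ay":0,"az":0},{"x":0,"y":0,"z":0,"ax":0,"ay":0,"az":0},{"x":0,"y":0,"z":0,"ax":0,"ay":0,"az":0}]' -1
```

```text
clock: 19.55
position: [679.4, -9.5, 272.7]
ee_rot: [1.0, -0.019, 0.001, -0.0]
contact_force: [0.2, -0.5, -0.1]
gripper_width: 55.4
grasp_force: 0.0
clock: 20.35
position: [679.1, -9.8, 271.7]
ee_rot: [1.0, -0.019, 0.0, 0.0]
contact_force: [0.2, -1.6, 2.1]
gripper_width: 21.2
grasp_force: 59.3
```

The grip is held at 21 mm opening and 59 N. Working out the arc steps.

```bash
cat > arc.py <<'E'
import numpy as np
def tcp(al,ph,r=150,off=55,piv=(627.7,185)):
    b=al-.349
    gx,gz=piv[0]-r*np.sin(b),piv[1]+r*np.cos(b)
    return np.array([gx+off*np.sin(ph),gz-off*np.cos(ph)])
if __name__=='__main__':
    n=32; al=np.linspace(0,1.75,n+1); ph=np.radians(60)*np.linspace(0,1,n+1)
    P=np.array([tcp(*x) for x in zip(al,ph)]); D=np.diff(P,axis=0)/200
    for i in range(n): print(i+1,D[i].round(3),(-.034*D[i,0]).round(4),'->',P[i+1].round(1),al[i+1].round(2))
    print(60/n/90)
E
python3 arc.py
```

```text
1 [-0.03   0.013] 0.001 -> [673.  273.6] 0.05
2 [-0.031  0.011] 0.001 -> [666.9 275.8] 0.11
3 [-0.031  0.009] 0.0011 -> [660.7 277.7] 0.16
4 [-0.032  0.007] 0.0011 -> [654.4 279.2] 0.22
5 [-0.032  0.006] 0.0011 -> [648.  280.3] 0.27
6 [-0.032  0.004] 0.0011 -> [641.6 281. ] 0.33
7 [-0.032  0.002] 0.0011 -> [635.1 281.4] 0.38
8 [-0.032 -0.   ] 0.0011 -> [628.7 281.3] 0.44
9 [-0.032 -0.002] 0.0011 -> [622.3 280.8] 0.49
10 [-0.032 -0.004] 0.0011 -> [615.9 280. ] 0.55
11 [-0.032 -0.006] 0.0011 -> [609.6 278.8] 0.6
12 [-0.031 -0.008] 0.0011 -> [603.4 277.2] 0.66
13 [-0.03 -0.01] 0.001 -> [597.3 275.2] 0.71
14 [-0.03  -0.012] 0.001 -> [591.3 272.8] 0.77
15 [-0.029 -0.014] 0.001 -> [585.5 270.1] 0.82
16 [-0.028 -0.015] 0.001 -> [579.9 267.1] 0.88
17 [-0.027 -0.017] 0.0009 -> [574.5 263.7] 0.93
18 [-0.026 -0.019] 0.0009 -> [569.2 260. ] 0.98
19 [-0.025 -0.02 ] 0.0008 -> [564.2 256. ] 1.04
20 [-0.024 -0.022] 0.0008 -> [559.5 251.7] 1.09
21 [-0.022 -0.023] 0.0008 -> [555.  247.1] 1.15
22 [-0.021 -0.024] 0.0007 -> [550.9 242.2] 1.2
23 [-0.019 -0.026] 0.0007 -> [547.  237.1] 1.26
24 [-0.018 -0.027] 0.0006 -> [543.4 231.7] 1.31
25 [-0.016 -0.028] 0.0006 -> [540.2 226.1] 1.37
26 [-0.015 -0.029] 0.0005 -> [537.3 220.4] 1.42
27 [-0.013 -0.03 ] 0.0004 -> [534.7 214.4] 1.48
28 [-0.011 -0.03 ] 0.0004 -> [532.5 208.3] 1.53
29 [-0.009 -0.031] 0.0003 -> [530.7 202.1] 1.59
30 [-0.007 -0.032] 0.0002 -> [529.2 195.8] 1.64
31 [-0.005 -0.032] 0.0002 -> [528.2 189.3] 1.7
32 [-0.003 -0.032] 0.0001 -> [527.5 182.8] 1.75
0.020833333333333332
```

```bash
python3 -m handwheel '[{"x":-0.030,"y":0.001,"z":0.013,"ax":-0.001,"ay":-0.021,"az":0},{"x":-0.031,"y":0.001,"z":0.011,"ax":-0.001,"ay":-0.021,"az":0},{"x":-0.031,"y":0.001,"z":0.009,"ax":-0.001,"ay":-0.021,"az":0},{"x":-0.032,"y":0.001,"z":0.007,"ax":-0.001,"ay":-0.021,"az":0},{"x":-0.032,"y":0.001,"z":0.006,"ax":-0.001,"ay":-0.021,"az":0},{"x":-0.032,"y":0.001,"z":0.004,"ax":-0.001,"ay":-0.021,"az":0},{"x":-0.032,"y":0.001,"z":0.002,"ax":-0.001,"ay":-0.021,"az":0},{"x":-0.032,"y":0.001,"z":0,"ax":-0.001,"ay":-0.021,"az":0}]'
```

```text
clock: 21.15
position: [629.5, -8.4, 280.1]
ee_rot: [0.991, -0.02, 0.133, 0.004]
contact_force: [7.7, -5.3, -8.3]
gripper_width: 21.6
grasp_force: 59.2
```

```bash
python3 -m handwheel '[{"x":-0.032,"y":0,"z":-0.005,"ax":-0.001,"ay":-0.021,"az":0},{"x":-0.032,"y":0,"z":-0.007,"ax":-0.001,"ay":-0.021,"az":0},{"x":-0.032,"y":0,"z":-0.008,"ax":-0.001,"ay":-0.021,"az":0},{"x":-0.031,"y":0,"z":-0.009,"ax":-0.001,"ay":-0.021,"az":0},{"x":-0.030,"y":0,"z":-0.010,"ax":-0.001,"ay":-0.021,"az":0},{"x":-0.030,"y":0.001,"z":-0.012,"ax":-0.001,"ay":-0.021,"az":0},{"x":-0.029,"y":0.001,"z":-0.014,"ax":-0.001,"ay":-0.021,"az":0},{"x":-0.028,"y":0.001,"z":-0.015,"ax":-0.001,"ay":-0.021,"az":0}]'
python3 -c "
from h import *
s=arm.read_state(); print(s['joints'].round(2),s['contact_force'].round(1),s['wrist_torque'].round(2))"
```

```text
clock: 21.95
position: [580.4, -7.0, 264.1]
ee_rot: [0.965, -0.019, 0.262, 0.006]
contact_force: [13.9, -9.0, -11.6]
gripper_width: 21.4
grasp_force: 59.5
[ 0.37 -0.01 -0.57  0.4  -0.55  0.87] [ 13.9  -9.  -11.6] [-1.73 -1.27 -0.78]
```

```bash
python3 - <<'E'
from arc import *
n=16; al=np.linspace(.875,1.75,n+1); ph=np.radians(np.linspace(30,45,n+1)); r=np.r_[150,np.full(n,147)]
r=np.interp(np.arange(n+1),[0,4,n],[149,147,147])
P=np.array([tcp(a,p,q) for a,p,q in zip(al,ph,r)]); D=np.diff(P,axis=0)/200
for i in range(n): print(i+1,D[i].round(3),P[i+1].round(1))
E
```

```text
1 [-0.029 -0.021] [574.5 262. ]
2 [-0.028 -0.023] [568.9 257.4]
3 [-0.027 -0.024] [563.6 252.5]
4 [-0.025 -0.026] [558.6 247.4]
5 [-0.025 -0.026] [553.6 242.3]
6 [-0.024 -0.027] [548.9 236.9]
7 [-0.022 -0.028] [544.5 231.2]
8 [-0.02 -0.03] [540.5 225.3]
9 [-0.018 -0.031] [536.8 219.1]
10 [-0.017 -0.032] [533.4 212.7]
11 [-0.015 -0.033] [530.5 206.1]
12 [-0.013 -0.034] [527.9 199.3]
13 [-0.011 -0.035] [525.8 192.4]
14 [-0.009 -0.035] [524.  185.4]
15 [-0.007 -0.036] [522.6 178.2]
16 [-0.005 -0.036] [521.7 170.9]
```

```bash
python3 -m handwheel '[{"x":-0.029,"y":-0.003,"z":-0.021,"ax":0,"ay":-0.010,"az":0},{"x":-0.028,"y":-0.003,"z":-0.023,"ax":0,"ay":-0.010,"az":0},{"x":-0.027,"y":-0.002,"z":-0.024,"ax":0,"ay":-0.010,"az":0},{"x":-0.025,"y":0,"z":-0.026,"ax":0,"ay":-0.010,"az":0},{"x":-0.025,"y":0,"z":-0.026,"ax":0,"ay":-0.010,"az":0},{"x":-0.024,"y":0.001,"z":-0.027,"ax":0,"ay":-0.010,"az":0},{"x":-0.022,"y":0.001,"z":-0.028,"ax":0,"ay":-0.010,"az":0},{"x":-0.020,"y":0.001,"z":-0.030,"ax":0,"ay":-0.010,"az":0}]'
python3 -c "
from h import *
s=arm.read_state(); print(s['joints'].round(2),s['contact_force'].round(1),s['wrist_torque'].round(2))"
```

```text
clock: 22.75
position: [541.1, -6.8, 228.8]
ee_rot: [0.948, -0.018, 0.318, 0.007]
contact_force: [47.5, 31.6, -28.1]
gripper_width: 21.0
grasp_force: 61.8
[ 0.2  -0.09 -0.96  1.14 -0.16  0.24] [ 47.5  31.6 -28.1] [ 7.56 -4.82  6.02]
```

Joint 5 is at its limit, so the tool pitch is too far forward here. I'll reduce the pitch now, turning about the grip, before going on.

```bash
python3 -m handwheel '[{"x":-0.011,"y":0,"z":-0.006,"ax":0,"ay":0.03,"az":0},{"x":-0.011,"y":0,"z":-0.006,"ax":0,"ay":0.03,"az":0},{"x":-0.011,"y":0,"z":-0.006,"ax":0,"ay":0.03,"az":0},{"x":-0.011,"y":0,"z":-0.006,"ax":0,"ay":0.03,"az":0},{"x":-0.010,"y":0,"z":-0.006,"ax":0,"ay":0.03,"az":0},{"x":-0.010,"y":0,"z":-0.006,"ax":0,"ay":0.03,"az":0},{"x":0,"y":0,"z":0,"ax":0,"ay":0,"az":0},{"x":0,"y":0,"z":0,"ax":0,"ay":0,"az":0}]'
python3 -c "
from h import *
s=arm.read_state(); print(s['joints'].round(2),s['contact_force'].round(1),s['wrist_torque'].round(2),R.from_quat(s['ee_rot']).as_matrix().round(3))"
```

```text
clock: 23.55
position: [536.8, -6.2, 232.1]
ee_rot: [0.979, -0.018, 0.204, 0.007]
contact_force: [-3.5, 14.0, 10.3]
gripper_width: 21.4
grasp_force: 71.0
[ 0.39 -0.01 -0.58  0.29 -0.65  0.95] [-3.5 14.  10.3] [3.65 0.01 1.78] [[ 0.916 -0.037  0.399]
 [-0.032 -0.999 -0.021]
 [ 0.4    0.006 -0.917]]
```

The pitch is now 23° and the joints are well inside range. The lever is at about 1.21 rad. Continuing with a near-constant pitch.

```bash
python3 - <<'E'
from arc import *
n=16; al=np.linspace(1.207,1.80,n+1); ph=np.radians(np.linspace(23.5,19,n+1))
P=np.array([tcp(a,p,148.5) for a,p in zip(al,ph)]); D=np.diff(P,axis=0)/200
for i in range(n): print(i+1,D[i].round(3),P[i+1].round(1),al[i+1].round(3))
E
```

```text
1 [-0.019 -0.022] [533.5 227.3] 1.244
2 [-0.018 -0.022] [529.9 222.9] 1.281
3 [-0.017 -0.023] [526.5 218.3] 1.318
4 [-0.016 -0.023] [523.2 213.6] 1.355
5 [-0.016 -0.024] [520.1 208.8] 1.392
6 [-0.015 -0.025] [517.1 203.9] 1.429
7 [-0.014 -0.025] [514.4 198.9] 1.466
8 [-0.013 -0.025] [511.8 193.8] 1.504
9 [-0.012 -0.026] [509.4 188.6] 1.541
10 [-0.011 -0.026] [507.2 183.4] 1.578
11 [-0.01  -0.027] [505.2 178.1] 1.615
12 [-0.009 -0.027] [503.4 172.7] 1.652
13 [-0.008 -0.027] [501.8 167.3] 1.689
14 [-0.007 -0.027] [500.4 161.8] 1.726
15 [-0.006 -0.028] [499.2 156.3] 1.763
16 [-0.005 -0.028] [498.2 150.7] 1.8
```

```bash
python3 -m handwheel '[{"x":-0.019,"y":0.004,"z":-0.022,"ax":0,"ay":0.003,"az":0},{"x":-0.018,"y":0.003,"z":-0.022,"ax":0,"ay":0.003,"az":0},{"x":-0.017,"y":0.001,"z":-0.023,"ax":0,"ay":0.003,"az":0},{"x":-0.016,"y":0.001,"z":-0.023,"ax":0,"ay":0.003,"az":0},{"x":-0.016,"y":0.001,"z":-0.024,"ax":0,"ay":0.003,"az":0},{"x":-0.015,"y":0,"z":-0.025,"ax":0,"ay":0.003,"az":0},{"x":-0.014,"y":0,"z":-0.025,"ax":0,"ay":0.003,"az":0},{"x":-0.013,"y":0,"z":-0.025,"ax":0,"ay":0.003,"az":0}]'
python3 -c "
from h import *
s=arm.read_state(); print(s['joints'].round(2),s['contact_force'].round(1),s['wrist_torque'].round(2))"
```

```text
clock: 24.35
position: [511.2, -5.5, 193.2]
ee_rot: [0.983, -0.018, 0.185, 0.008]
contact_force: [3.4, 4.1, 6.5]
gripper_width: 21.0
grasp_force: 72.2
[ 0.41 -0.   -0.67  0.3  -0.59  0.91] [3.4 4.1 6.5] [ 1.31 -1.55  0.7 ]
```

Forces are small. On to the stop.

```bash
python3 -m handwheel '[{"x":-0.012,"y":0.001,"z":-0.026,"ax":0,"ay":0.003,"az":0},{"x":-0.011,"y":0.001,"z":-0.026,"ax":0,"ay":0.003,"az":0},{"x":-0.010,"y":0,"z":-0.027,"ax":0,"ay":0.003,"az":0},{"x":-0.009,"y":0,"z":-0.027,"ax":0,"ay":0.003,"az":0},{"x":-0.008,"y":0,"z":-0.027,"ax":0,"ay":0.003,"az":0},{"x":-0.007,"y":0,"z":-0.027,"ax":0,"ay":0.003,"az":0},{"x":0,"y":0,"z":0,"ax":0,"ay":0,"az":0},{"x":0,"y":0,"z":0,"ax":0,"ay":0,"az":0}]'
python3 -c "
from h import *
s=arm.read_state(); print(s['joints'].round(2),s['contact_force'].round(1),s['wrist_torque'].round(2),R.from_quat(s['ee_rot']).as_matrix().round(3)[:,2])"
```

```text
clock: 25.15
position: [500.0, -5.2, 161.3]
ee_rot: [0.985, -0.017, 0.171, 0.009]
contact_force: [1.6, 4.9, 10.5]
gripper_width: 20.9
grasp_force: 72.7
[ 0.41  0.02 -0.72  0.31 -0.54  0.88] [ 1.6  4.9 10.5] [ 1.43 -1.16  0.77] [ 0.336 -0.023 -0.941]
```

```bash
python3 -m handwheel '[{"x":-0.004,"y":0,"z":-0.015,"ax":0,"ay":0,"az":0},{"x":-0.002,"y":0,"z":-0.015,"ax":0,"ay":0,"az":0},{"x":0,"y":0,"z":0,"ax":0,"ay":0,"az":0},{"x":0,"y":0,"z":0,"ax":0,"ay":0,"az":0},{"x":0,"y":0,"z":0,"ax":0,"ay":0,"az":0},{"x":0,"y":0,"z":0,"ax":0,"ay":0,"az":0},{"x":0,"y":0,"z":0,"ax":0,"ay":0,"az":0},{"x":0,"y":0,"z":0,"ax":0,"ay":0,"az":0}]'
```

```text
clock: 25.95
position: [499.0, -5.2, 155.5]
ee_rot: [0.985, -0.017, 0.171, 0.009]
contact_force: [0.5, 4.7, 10.4]
gripper_width: 20.9
grasp_force: 72.7
```

```bash
python3 -m handwheel '[{"x":0,"y":0,"z":-0.015,"ax":0,"ay":0,"az":0},{"x":0,"y":0,"z":-0.01,"ax":0,"ay":0,"az":0},{"x":0,"y":0,"z":0,"ax":0,"ay":0,"az":0},{"x":0,"y":0,"z":0,"ax":0,"ay":0,"az":0},{"x":0,"y":0,"z":0,"ax":0,"ay":0,"az":0},{"x":0,"y":0,"z":0,"ax":0,"ay":0,"az":0},{"x":0,"y":0,"z":0,"ax":0,"ay":0,"az":0},{"x":0,"y":0,"z":0,"ax":0,"ay":0,"az":0}]'
```

```text
clock: 26.75
position: [498.2, -5.3, 149.8]
ee_rot: [0.985, -0.018, 0.17, 0.009]
contact_force: [-0.2, 7.4, 10.7]
gripper_width: 21.0
grasp_force: 72.5
```

```bash
python3 -m handwheel '[{"x":0,"y":-0.003,"z":-0.015,"ax":0,"ay":0,"az":0},{"x":0,"y":0,"z":-0.015,"ax":0,"ay":0,"az":0},{"x":0,"y":0,"z":-0.01,"ax":0,"ay":0,"az":0},{"x":0,"y":0,"z":0,"ax":0,"ay":0,"az":0},{"x":0,"y":0,"z":0,"ax":0,"ay":0,"az":0},{"x":0,"y":0,"z":0,"ax":0,"ay":0,"az":0},{"x":0,"y":0,"z":0,"ax":0,"ay":0,"az":0},{"x":0,"y":0,"z":0,"ax":0,"ay":0,"az":0}]'
python3 - <<'E'
from h import *
im,p=save('scene','s10.png'); q=arm.camera_params('top'); t,_=save('top','t10.png')
# ram top: parked 249, lowers 16mm/rad -> 221 (below head top 235) at the stop
X0,Y0,a=678.4,40.5,-.034
w=lambda x,y,z:[X0+np.cos(a)*x-np.sin(a)*y,Y0+np.sin(a)*x+np.cos(a)*y,z]
print('ram top px',proj(q,w(-70,0,249)),proj(q,w(-70,0,235)))
print(cv2.imread('pics/t1.png').max(2)[170:190:2,250:274:2]); print(t.max(2)[170:190:2,250:274:2])
E
```

```text
clock: 27.55
position: [497.8, -5.3, 142.1]
ee_rot: [0.985, -0.017, 0.17, 0.008]
contact_force: [-8.8, 11.7, 17.1]
gripper_width: 21.0
grasp_force: 73.5
ram top px [260.80005279 180.54682301] [260.97721139 181.30480306]
[[ 94  89  90  90  92 150 126 112 115 114 132 160]
 [ 97  98  96  93  87  92  99 116 131 155 168 171]
 [ 96 105  97  93  72  72  74  79 109 111 121 133]
 [ 95 103  95  87 116 116 104  87  93  98 106  92]
 [ 93 105  97 113 168 168 164 157  94  74 100  93]
 [ 94 104  97 113 166 170 171 163  98  78 102  90]
 [ 96 104  96 114 167 173 170 165  93  76 104  86]
 [100 106 101 122 171 170 171 164  82  83 102  83]
 [ 97 107 105 107 114 109 111 109  99 104 105  84]
 [101 105 108 106 104 104 103 107 107 106 103  85]]
[[166 163 162 159 155 113  76  63  63  68  77  78]
 [177 174 173 164 156 107  75  64  78  95 106  96]
 [124 134 143 132 112  85  70  66  98 108 108  97]
 [ 99 109 104  83  72  76  75  79 107 108 107  95]
 [ 98 108 110 103 102 101 102 104 109 110 106  93]
 [102 108 111 109 107 105 106 110 110 107 107  91]
 [102 108 108 107 109 106 106 108 110 108 107  93]
 [107 108 108 105 108 104 107 108 107 108 105  89]
 [104 112 107 109 108 111 110 107 108 110 105  87]
 [106 107 109 110 111 109 105 108 107 108 105  87]]
```

The ram top has dropped out of sight below the head top. The force is now rising, so I'll confirm the stop with one more small push.

```bash
python3 -m handwheel '[{"x":-0.005,"y":-0.006,"z":-0.01,"ax":0,"ay":0,"az":0},{"x":-0.005,"y":-0.006,"z":-0.01,"ax":0,"ay":0,"az":0},{"x":0,"y":0,"z":-0.01,"ax":0,"ay":0,"az":0},{"x":0,"y":0,"z":0,"ax":0,"ay":0,"az":0},{"x":0,"y":0,"z":0,"ax":0,"ay":0,"az":0},{"x":0,"y":0,"z":0,"ax":0,"ay":0,"az":0},{"x":0,"y":0,"z":0,"ax":0,"ay":0,"az":0},{"x":0,"y":0,"z":0,"ax":0,"ay":0,"az":0}]'
python3 -c "
from h import *
s=arm.read_state(); print(s['joints'].round(2),s['contact_force'].round(1),s['wrist_torque'].round(2))"
```

```text
clock: 28.45
position: [498.5, -5.4, 140.2]
ee_rot: [0.984, -0.017, 0.175, 0.006]
contact_force: [-23.3, 21.4, 38.2]
gripper_width: 21.5
grasp_force: 75.9
[ 0.4   0.05 -0.78  0.35 -0.45  0.84] [-23.3  21.4  38.2] [5.46 2.88 1.69]
```

The stop is reached: a 6 mm command gave 2 mm of motion and the force rose from 17 to 38 N. I'll ease the side loads while still pressing down moderately.

```bash
python3 -m handwheel '[{"x":-0.005,"y":0.01,"z":0.005,"ax":0,"ay":0,"az":0},{"x":-0.005,"y":0.01,"z":0,"ax":0,"ay":0,"az":0},{"x":0,"y":0,"z":0,"ax":0,"ay":0,"az":0},{"x":0,"y":0,"z":0,"ax":0,"ay":0,"az":0},{"x":0,"y":0,"z":0,"ax":0,"ay":0,"az":0},{"x":0,"y":0,"z":0,"ax":0,"ay":0,"az":0},{"x":0,"y":0,"z":0,"ax":0,"ay":0,"az":0},{"x":0,"y":0,"z":0,"ax":0,"ay":0,"az":0}]'
python3 -c "
from h import *
s=arm.read_state(); print(s['joints'].round(2),s['contact_force'].round(1),s['wrist_torque'].round(2))"
python3 tray.py | tail -2
```

```text
clock: 29.25
position: [498.3, -4.9, 141.2]
ee_rot: [0.985, -0.018, 0.174, 0.009]
contact_force: [7.6, -8.2, 21.4]
gripper_width: 21.1
grasp_force: 73.0
[ 0.41  0.05 -0.78  0.36 -0.46  0.82] [ 7.6 -8.2 21.4] [-2.26 -3.36 -0.87]
(12, np.float64(288.1), np.float64(259.1))
[498.3  -4.9 141.2] [ 8.  -8.7 21.5]
```

The lever is held at its stop with 21 N, against a spring pull of about 10 N. The tray marker is still at home and the catch is still over. Handing in.

```bash
python3 -c "
from bench import arm
print(arm.job_done())"
```

```text
the job is handed in; nothing more can be done
None
```

I handed the job in with the tray fully home, the safety catch flipped over to its stop, and the gripper still holding the lever down at its stop with about 21 N; along the way one tray push missed, and joint 5 touched its range limit (−0.16) during the lever pull with wrist force up to about 64 N. I did not look again at the heat sink after the tray was pushed home, or at the bystanders before handing in.

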